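# Lift the hot egg out of the steamer with the tongs

### The arm

A 7-joint arm with a two-finger parallel gripper is mounted at the origin on the work surface. World frame = base frame: x ahead of the robot, y to its left, z up, the work surface at z = 0. Lengths are in m, angles in rad, forces in N, time in s.
With the tool pointing down it reaches from about 0.4 to 0.85 m from the base axis. Payload 10.4 kg.
Tool frame: the origin (TCP) lies on the front face of the gripper's body, between the roots of the fingers; the fingertips stand 73 mm ahead of it and the grasp point (between the pads) lies 54 mm ahead of it; z points along the fingers, y is the line along which they close (so a half turn about z gives the same grasp; the last joint's range is limited). The gripper opens to 85 mm and grips with 20 to 120 N. Pads are 22 mm wide; open, the fingers measure 114 mm over their backs; the gripper's body (76 mm by 85 mm) begins 54 mm behind the grasp point. The pads swing forward as they close: fully open they stand 13 mm farther back than shut.
Start: joints at [1.299, 0.332, -0.065, 1.46, 0.022, 1.35, -0.088], TCP at [0.154, -0.606, 0.304] pointing down, gripper open.
Joint ranges: [-2.6, 2.6], [-0.5, 2.12], [-1.47, 1.34], [0.16, 2.42], [-1.27, 4.41], [0.06, 2.06], [-2.6, 2.6]. Speed limits (rad/s): [2.22, 2.22, 2.79, 2.79, 3.14, 3.14, 3.14].

### API

Orientations are given as a unit quaternion [x, y, z, w].
In Python, from workcell import manip gives the robot as it stands.
- The arm moves only by the shell command python3 -m jog 'ROWS' [FORCE]. ROWS is JSON, a list of rows, each an object with "grip": the gripper command: -1 is fully open, 1 is shut, values between are in proportion; "slide": the shift along the tool's x, y, z in cm, a list of three; "yaw": the turn about the tool's z in rad. A call has 1 to 8 rows; each row shifts and turns the commanded pose from where the row before left it, along the tool's axes as they then stand; what a row does not reach is not made up. A row lasts 1/10 s, in which the tool goes at most 50 mm and 8.59 degrees, less where a joint would pass 70% of its speed; a pose out of reach is approached as far as the arm can. A call with a gripper value outside its range is refused whole. The fingers move at their own pace and stop on an object; FORCE is the grip in N (left out, the last holds). Time passes only in rows, so rows that do not move let the fingers close. It gives the time, the measured TCP pose, the force, the opening and the grip force at its end, in the units of the state.
- manip.get_obs(): the state, without advancing time (a new reading comes with each control period).
- manip.camera(name): name is "scene" or "top"; returns the picture (384x512x3 uint8, blue, green, red); there is no depth.
- manip.calibration(name): a dict with "vfov" (degrees; the focal length in pixels is half the picture's height over the tangent of half this angle, whatever the lens; pixels are square), "cx", "cy" (the principal point, pixels), "k1" (the pictures are not rectified: a ray, as slopes to the right and down, at radius r is drawn at 1 + k1 r^2 times it, then the intrinsics apply), "camera_from_world" (4x4, takes a point from world to camera coordinates). Camera axes: x right, y down, z forward; pixel columns grow to the right and rows downward; lengths in m; the calibration is good to about 2 mm. A picture is of the moment at which its call begins. calibration takes no time and is no camera call.
- manip.hand_in(): hands the job in; it is judged then, once.
Trained networks look in the newest picture that a camera, given by its name, has taken for a name from the list of things; names that differ only in an ending like _2 or _b are one class to them, and where a whole thing is asked for, a point or a joint stands for the part that bears it (a point fixed in the world has none). Each returns a list of dicts, best first, with "conf" (0 to 1); they miss things now and then, are a little off and sometimes report something else, mostly with a low value. They report only what shows in the picture. A call takes as long as a camera call. They do not tell look-alikes from the thing itself.
- manip.masks_of(thing, camera): "region" (384x512 bool, what is visible of it) and "centre" ([column, row] in pixels, amid what is visible of it).
The state is a dict: "clock": time; "joint_pos": joint angles; "joint_velocities": joint speeds; "tau": joint torques, N m; "position": TCP position; "ee_rot": TCP orientation; "ft_force": force on the tool from outside, world axes, zero at the start; "torque": the same for the moment, N m; "grip_width": opening from 0.0 (shut) to 1.0 (fully open); "grasp_force": force on a finger pad.
Only numpy, scipy, OpenCV 4.12 (cv2) and the standard library are available. Lean on these libraries where they do the work, as an engineer would, in place of code of your own. Each camera call takes 0.05 s, during which the arm holds its last target. There are 200 camera calls.

### The job

The egg standing in the electric egg steamer is done but too hot to touch: pick up the kitchen tongs, close them around that egg without crushing it, lift it out of its seat and hold it up still, at least 10 cm above where it sat, so that I can check the shell for cracks. The robot itself must not touch the egg or drop it, and do not knock over or shift anything else on the counter. Finish while still holding the egg up in the tongs: do not put it or the tongs down.

Things in the scene. Friction and masses are not known exactly. Their poses are not given: they have to be found in the camera images.
- tongs: Steel kitchen tongs, 260 mm long, 0.14 kg, lying flat and open; the arms close sideways in the horizontal plane. Origin on the counter, 105 mm ahead of the hinge pin, midway between the arms, within 10 mm of the centre of mass; +x runs from hinge to cupped heads, z up. Arms occupy 4 to 22 mm above the underside, hinge and heads 0 to 26 mm. Black flat sleeves run from x = -45 to +50 mm.
- tongs_grip (a point): Where to grip, a finger outside each sleeve: above the tongs' origin, 13 mm over the underside, same axes. Open, it is 58 mm wide here; 40 mm when closed on the egg. A spring holds the arms open (7 N per side to start, 9 N on the egg): fingers set 4 to 6 mm narrower (sleeves then parallel) carry them still open; wider drops them. 1 mm closed here closes the heads by 2 mm.
- tongs_tip (a point): Point between the open heads at mid-height, 100 mm ahead of tongs_grip along +x: the egg's middle belongs here. Carried by the left (+y) arm; closing turns the tongs' midline towards that arm by half of tongs_jaw. Heads: cups 30 mm long, 26 mm high, gap 78 mm (69 mm at their inturned edges). Space between the arms narrows towards tongs_grip.
- tongs_jaw (a joint): Angle of the tongs' right arm about the hinge, relative to the left arm: 0 = fully open (as they lie), grows as they close; about 0.17 rad when closed on the egg's 44 mm, 0.36 rad at its stop (heads together).
- egg: The hot egg to lift: brown hen's egg in its shell, 44 mm across, 57 mm tall, about 0.06 kg, upright, point down in a ring seat of the egg steamer. Origin at its lower end. It cracks if the heads press it with over 40 N from each side; what grips the sleeves reaches it about halved, less the spring, so 20 to 60 N there is safe.
- egg_mid (a point): Middle of the hot egg at its widest (radius 22 mm), 31 mm above its lower end and 26 mm below its top. In the seat it lies about 92 mm above the counter.
- steamer: Electric egg steamer, lid off, fixed: round white base 160 mm across, metal rack 56 mm above the counter with three ring seats (40 mm outside, rims 72 mm above the counter) evenly spaced 38 mm from the middle. Origin on the counter under its middle; the egg stands in the seat along its +x, the others are empty. Nothing but the egg rises above the rims.
- seat (a point): Centre of the rim of the ring seat that the hot egg stands in, 72 mm above the counter. The ring is narrower than the egg; the egg's widest part is about 20 mm above the rim.
- eggcup: Bystander: white porcelain egg cup, 48 mm high, foot 48 mm across, empty. Origin at the middle of its foot.
- timer: Bystander: round steel kitchen timer with a rotating dial, 74 mm across, 66 mm high. Origin at the middle of its underside.
- funnel: Bystander: pink plastic funnel standing mouth down, 120 mm across, 115 mm high. Origin at the middle of its underside.
- steamer_lid: Bystander: clear domed lid of the steamer with a black knob, 160 mm across, 90 mm high. Origin at the middle of its underside.
- turntable: Bystander: compact turntable 160 mm across, top 25 mm above the counter, spins freely, with three glass shakers on it. Origin on the counter under its middle.
- shaker0: Bystander: empty glass shaker with a steel cap, 46 mm across, 87 mm tall, on the turntable 45 mm from its middle. Origin at its underside.
- shaker1: Bystander: shaker like shaker0.
- shaker2: Bystander: shaker like shaker0.
Mind the look-alikes: they are no part of the job. Leave any red or turquoise look-alike of the steamer alone.

How it is judged:
On the way, in this order (a step that is already met when the one before it is completed fails the run):
1. the tongs are picked up in the gripper, still open, the egg still in its seat (height (world z) of tongs_grip above 0.045 m and contact force between the fingers and tongs above 0.5 N and value of joint tongs_jaw below 0.15 rad and distance of egg_mid from where it was at the start of the episode below 0.015 m), for 0.1 s.
2. the tongs are closed on the egg while it is in its seat (contact force between tongs and egg above 1 N and value of joint tongs_jaw above 0.1 rad and distance between egg_mid and tongs_tip below 0.035 m and horizontal distance between egg_mid and seat below 0.015 m and height (world z) of egg_mid below 0.115 m), for 0.1 s.
At the end, for the whole second after the job is handed in: The hot egg is still (under 30 mm/s), gripped between the tongs' heads (within 35 mm of tongs_tip, jaw 0.10 to 0.25 rad, over 1 N), its middle over 185 mm above the counter; fingers hold the tongs; egg and tongs touch no steamer and the robot does not touch the egg (height (world z) of egg_mid above 0.185 m and contact force between tongs and egg above 1 N and value of joint tongs_jaw between 0.1 and 0.25 rad and distance between egg_mid and tongs_tip below 0.035 m and contact force between the fingers and tongs above 2 N and contact force between each of the fingers, the arm, steamer and egg below 0.05 N and contact force between steamer and tongs below 0.05 N and linear speed of each of egg, tongs below 0.03 m/s); the arm keeps its last pose, push and grip.
It fails at once if the robot itself touches the hot egg (contact force between any of the fingers, the arm and egg above 0.5 N).
It fails at once if the hot egg is crushed (both heads together press with over 80 N, 40 N a side) (contact force between tongs and egg above 80 N).
It fails at once if the hot egg is dropped or knocked off the steamer (height (world z) of egg_mid below 0.075 m).
It fails at once if something else on the counter is shifted by more than 25 mm (distance of any of eggcup, timer, funnel, steamer_lid, shaker0, shaker1, shaker2 from where it was at the start of the episode above 0.025 m).
It also fails if it takes over 42 s, if anything falls off the work surface, if the arm or the gripper's body presses on something with over 40 N, if the wrist force passes 120 N, or if a joint passes its speed limit or range.

## Working session

There is one attempt and no reset: what is moved stays moved. The work goes in short steps, Python scripts to look and compute and a shell command to move; the robot and the scene stay as the last step left them, time stands still between calls to the robot, and variables do not carry over. Pictures are saved under pics/ and viewed, at most 10 in all, crops included, and the job is handed in when it is done.

```bash
mkdir -p pics && python3 - <<'E'
from workcell import manip
import cv2,numpy as np
for n in("scene","top"):
    cv2.imwrite(f"pics/{n}0.png",manip.camera(n))
    c=manip.calibration(n);print(n,c["vfov"],c["cx"],c["cy"],c["k1"],np.round(c["camera_from_world"],3).tolist())
    for t in("tongs","egg","steamer"):
        print(t,[(round(d["conf"],2),np.round(d["centre"]).tolist(),int(d["region"].sum())) for d in manip.masks_of(t,n)])
o=manip.get_obs();print({k:np.round(v,3).tolist() for k,v in o.items()})
E
```

```text
scene 56.961618192764575 250.86868349926965 190.48436829719606 -0.05907674806360831 [[-0.695, 0.719, 0.012, 0.36], [0.503, 0.497, -0.707, -0.218], [-0.515, -0.485, -0.707, 1.415], [0.0, 0.0, 0.0, 1.0]]
tongs [(0.9, [197.0, 177.0], 572), (0.68, [151.0, 151.0], 682)]
egg [(0.74, [285.0, 241.0], 244), (0.56, [194.0, 171.0], 506)]
steamer [(0.92, [363.0, 215.0], 2074), (0.89, [243.0, 134.0], 1193), (0.78, [282.0, 246.0], 2194)]
top 52.28769226666975 256.83682888490307 189.85164811360886 0.028084394053195055 [[-0.006, -1.0, -0.003, 0.004], [-0.979, 0.007, -0.202, 0.545], [0.202, 0.001, -0.979, 1.2], [0.0, 0.0, 0.0, 1.0]]
tongs [(0.56, [316.0, 184.0], 133)]
egg [(0.68, [188.0, 166.0], 125)]
steamer [(0.9, [162.0, 255.0], 2190), (0.74, [336.0, 266.0], 2247), (0.7, [201.0, 182.0], 1800)]
{'clock': 0.4, 'joint_pos': [1.299, 0.332, -0.065, 1.46, 0.022, 1.35, -0.089], 'joint_velocities': [-0.002, -0.001, 0.001, 0.0, 0.0, 0.002, 0.001], 'tau': [-0.001, -62.456, 0.049, -39.138, 0.016, 0.004, 0.0], 'position': [0.154, -0.606, 0.304], 'ee_rot': [0.992, 0.124, -0.0, -0.0], 'ft_force': [-0.487, 0.313, 0.438], 'torque': [0.073, -0.004, 0.019], 'grasp_force': 0.0, 'grip_width': 0.999}
```

View pics/top0.png

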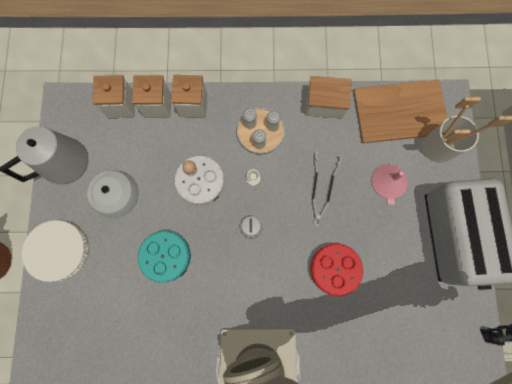

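View pics/scene0.png

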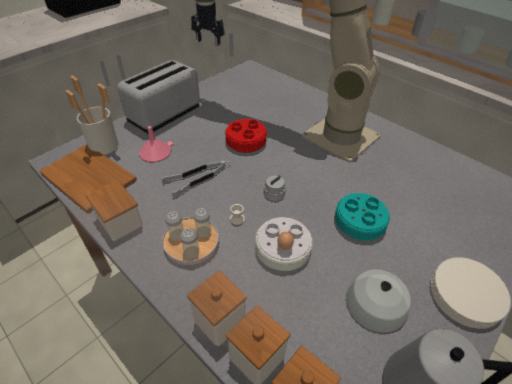

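The top view shows the white steamer at (200,180) with the egg at (189,167). The tongs' hinge is near (318,222), with the heads at (316,155) and (337,158). The funnel is at (390,180), and the timer (250,227) and egg cup (253,177) lie between the tongs and the steamer.

```bash
cat > h.py <<'E'
from workcell import manip
import cv2,numpy as np
from scipy.optimize import least_squares
def K(n):
    c=manip.calibration(n);f=192/np.tan(np.radians(c["vfov"]/2));return c,f,np.array(c["camera_from_world"])
def proj(n,P):
    c,f,T=K(n);p=np.atleast_2d(P)@T[:3,:3].T+T[:3,3];s=p[:,:2]/p[:,2:];s=s*(1+c["k1"]*(s**2).sum(1,keepdims=True))
    return s*f+[c["cx"],c["cy"]]
def ray(n,uv):
    c,f,T=K(n);d=(np.array(uv,float)-[c["cx"],c["cy"]])/f;s=d.copy()
    for _ in range(20): s=d/(1+c["k1"]*(s@s))
    R=T[:3,:3];return -R.T@T[:3,3],R.T@np.r_[s,1]
def onplane(n,uv,z):
    o,d=ray(n,uv);return o+d*(z-o[2])/d[2]
def tri(obs):
    return least_squares(lambda P:np.concatenate([proj(n,P)[0]-uv for n,uv in obs]),[.55,0,.05])
E
python3 - <<'E'
from h import *
t=cv2.imread("pics/top0.png");s=cv2.imread("pics/scene0.png")
a=cv2.resize(t[140:240,280:380],None,fx=4,fy=4,interpolation=cv2.INTER_CUBIC)
b=cv2.resize(s[140:240,150:250][:70],None,fx=4,fy=4,interpolation=cv2.INTER_CUBIC)
b=np.vstack([b,np.zeros((120,400,3),np.uint8)])
cv2.imwrite("pics/c.png",np.hstack([a,b]))
r=tri([("top",[188.5,167]),("scene",[285.5,241])]);print("egg tri",r.x,r.cost)
for n in("top","scene"):
    img=manip.camera(n)
    for d in manip.masks_of("egg",n)+manip.masks_of("steamer",n):
        print(n,round(d["conf"],2),d["centre"],onplane(n,d["centre"],.092).round(3),onplane(n,d["centre"],.05).round(3),int(d["region"].sum()))
print("hinge,heads",*[onplane("top",p,.013).round(3) for p in([318,222],[316,155],[337,158])])
for nm,p,z in(("timer",[250,227],.06),("cup",[253,177],.048),("funnel",[390,182],.05),("tt",[260,131],.025)):print(nm,onplane("top",p,z).round(3))
E
```

```text
egg tri [0.61269075 0.21563048 0.09092972] 0.001759098925350269
top 0.62 [187.2, 166.5] [0.614 0.219 0.092] [0.626 0.227 0.05 ] 163
top 0.92 [335.8, 268.2] [ 0.297 -0.234  0.092] [ 0.297 -0.242  0.05 ] 2330
top 0.83 [199.6, 183.0] [0.561 0.179 0.092] [0.57  0.186 0.05 ] 1813
top 0.76 [162.0, 257.8] [0.331 0.286 0.092] [0.332 0.297 0.05 ] 2228
scene 0.58 [285.8, 238.7] [0.607 0.212 0.092] [0.58  0.194 0.05 ] 257
scene 0.83 [280.7, 246.8] [0.636 0.219 0.092] [0.611 0.202 0.05 ] 2285
scene 0.83 [363.6, 217.3] [0.396 0.321 0.092] [0.357 0.309 0.05 ] 2030
scene 0.66 [245.5, 137.1] [ 0.363 -0.178  0.092] [ 0.323 -0.218  0.05 ] 1174
hinge,heads [ 0.445 -0.198  0.013] [ 0.673 -0.2    0.013] [ 0.662 -0.271  0.013]
timer [0.425 0.023 0.06 ]
cup [0.589 0.013 0.048]
funnel [ 0.569 -0.429  0.05 ]
tt [ 0.755 -0.012  0.025]
```

View pics/c.png

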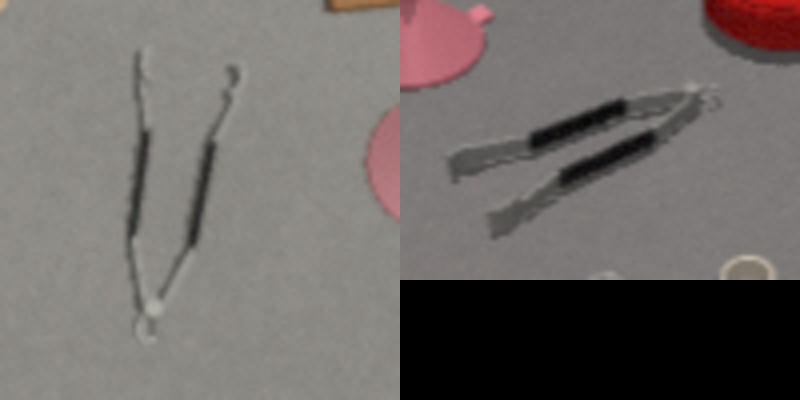

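The crop shows the hinge pin at top pixel (318,217) and the black sleeves running from (316,173) to (313,199) and from (332,175) to (328,202). The dark sleeves give the grip pose directly.

```bash
python3 - <<'E'
from h import *
for n,(y0,y1,x0,x1) in(("top",(165,210,305,340)),("scene",(155,195,175,220))):
    g=cv2.cvtColor(cv2.imread(f"pics/{n}0.png"),6)[y0:y1,x0:x1]
    k,l,st,ce=cv2.connectedComponentsWithStats((g<70).astype(np.uint8))
    C=[]
    for i in range(1,k):
        if st[i,4]<25: continue
        v,u=np.nonzero(l==i);P=np.array([onplane(n,(a+x0,b+y0),.015)[:2] for a,b in zip(u,v)])
        m=P.mean(0);w=np.linalg.svd(P-m)[2][0];w*=np.sign(w[0]);q=(P-m)@w;C.append(m)
        print(n,st[i,4],m.round(4),"ang",np.arctan2(w[1],w[0]).round(3),"len",np.ptp(q).round(3))
    d=C[1]-C[0];print("mid",np.mean(C,0).round(4),"gap",np.linalg.norm(d).round(3))
print("hinge",onplane("top",(317.8,216.6),.026).round(3), onplane("scene",(150+292/4-.4,140+90/4-.4),.026).round(3))
E
```

```text
top 45 [ 0.5673 -0.19  ] ang -0.176 len 0.086
top 48 [ 0.5568 -0.2413] ang -0.229 len 0.084
mid [ 0.5621 -0.2157] gap 0.052
scene 131 [ 0.5565 -0.2404] ang -0.199 len 0.099
scene 132 [ 0.5664 -0.1892] ang -0.149 len 0.1
mid [ 0.5614 -0.2148] gap 0.052
hinge [ 0.461 -0.196  0.026] [ 0.462 -0.195  0.026]
```

```bash
python3 -m jog '[{"grip":-1,"slide":[1,-4.7,0],"yaw":0.148},{"grip":-1,"slide":[0,-4.8,0],"yaw":0.148},{"grip":-1,"slide":[0,-4.8,0],"yaw":0.148},{"grip":-1,"slide":[0,0,0],"yaw":0}]' 45
cat >> h.py <<'E'
def rel(x,y,z,h):
    o=manip.get_obs();p=o["position"];q=o["ee_rot"];a=2*np.arctan2(q[1],q[0])
    a=(a+np.pi)%(2*np.pi)-np.pi
    def s(hh):
        d=np.array([x-p[0],y-p[1]]);return (100*d@[np.cos(hh),np.sin(hh)],100*d@[np.sin(hh),-np.cos(hh)],100*(p[2]-z))
    print("t",round(o["clock"],2),"pos",np.round(p,4),"head",round(a,3),"yaw",round(a-h,3),"slide now",np.round(s(a),2),"after yaw",np.round(s(h),2),"q",np.round(q,3),"j",np.round(o["joint_pos"],2),"w",round(o["grip_width"],3),"F",round(o["grasp_force"],1),np.round(o["ft_force"],1))
E
python3 -c "
from h import *
rel(.5593,-.2147,.076,-.195)"
```

```text
clock: 1.1
position: [0.1499, -0.4572, 0.3037]
ee_rot: [0.995, -0.099, -0.0, -0.001]
ft_force: [-0.2, -0.6, -0.4]
grip_width: 0.998
grasp_force: 0.0
t 1.1 pos [ 0.1499 -0.4572  0.3037] head -0.199 yaw -0.004 slide now [ 35.35 -31.85  22.77] after yaw [ 35.47 -31.72  22.77] q [ 0.995 -0.099 -0.    -0.001] j [ 1.23  0.02 -0.07  1.82  0.    1.3  -0.61] w 0.998 F 0.0 [-0.2 -0.6 -0.4]
```

```bash
python3 -m jog '[{"grip":-1,"slide":[2.95,-2.64,0],"yaw":0},{"grip":-1,"slide":[2.95,-2.64,0],"yaw":0},{"grip":-1,"slide":[2.95,-2.64,0],"yaw":0},{"grip":-1,"slide":[2.95,-2.64,0],"yaw":0},{"grip":-1,"slide":[2.95,-2.64,0],"yaw":0},{"grip":-1,"slide":[2.95,-2.64,0],"yaw":0},{"grip":-1,"slide":[2.95,-2.64,0],"yaw":0},{"grip":-1,"slide":[2.95,-2.64,0],"yaw":0}]' >/dev/null
python3 -m jog '[{"grip":-1,"slide":[2.95,-2.64,2],"yaw":0},{"grip":-1,"slide":[2.95,-2.64,2],"yaw":0},{"grip":-1,"slide":[2.95,-2.64,2],"yaw":0},{"grip":-1,"slide":[2.95,-2.64,2],"yaw":0},{"grip":-1,"slide":[0,0,3],"yaw":0},{"grip":-1,"slide":[0,0,0],"yaw":0}]'
python3 -c "
from h import *
rel(.5593,-.2147,.076,-.195)
for n in('scene','top'): cv2.imwrite(f'pics/{n}1.png',manip.camera(n))
s=cv2.imread('pics/scene1.png')[90:240,110:290]
t=cv2.imread('pics/top1.png')[130:280,250:400]
cv2.imwrite('pics/c1.png',np.hstack([cv2.resize(s,(450,375)),cv2.resize(t,(350,375))]))"
```

```text
clock: 2.5
position: [0.5572, -0.2188, 0.1898]
ee_rot: [0.995, -0.096, -0.003, -0.001]
ft_force: [-0.8, 0.3, -0.1]
grip_width: 0.997
grasp_force: 0.0
t 2.5 pos [ 0.5572 -0.2188  0.1898] head -0.193 yaw 0.002 slide now [ 0.13 -0.44 11.38] after yaw [ 0.13 -0.44 11.38] q [ 0.995 -0.096 -0.003 -0.001] j [ 0.66  0.4  -0.45  1.65  0.19  1.14 -1.6 ] w 0.997 F 0.0 [-0.8  0.3 -0.1]
```

View pics/c1.png

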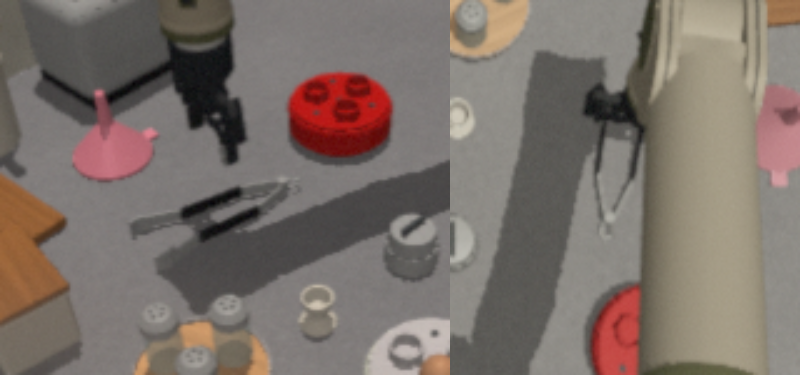

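The scene crop shows the fingers above the sleeves, aligned with the tongs, and the top crop agrees. Next I descend and pre-close to 53 mm.

```bash
python3 -m jog '[{"grip":-1,"slide":[0.1,-0.4,3],"yaw":0},{"grip":-1,"slide":[0,0,3],"yaw":0},{"grip":-1,"slide":[0,0,3],"yaw":0},{"grip":-1,"slide":[0,0,1.5],"yaw":0},{"grip":-1,"slide":[0,0,0.6],"yaw":0},{"grip":-1,"slide":[0,0,0],"yaw":0},{"grip":-1,"slide":[0,0,0],"yaw":0}]' >/dev/null
python3 -c "
from h import *
rel(.5593,-.2147,.076,-.195)"
python3 -m jog '[{"grip":-0.25,"slide":[0,0,0],"yaw":0},{"grip":-0.25,"slide":[0,0,0],"yaw":0},{"grip":-0.25,"slide":[0,0,0],"yaw":0},{"grip":-0.25,"slide":[0,0,0],"yaw":0},{"grip":-0.25,"slide":[0,0,0],"yaw":0},{"grip":-0.25,"slide":[0,0,0],"yaw":0}]'
python3 -c "
from h import *
rel(.5593,-.2147,.076,-.195)"
```

```text
t 3.3 pos [ 0.5608 -0.2167  0.0847] head -0.196 yaw -0.001 slide now [-0.19 -0.17  0.87] after yaw [-0.19 -0.17  0.87] q [ 0.995 -0.098  0.001  0.   ] j [ 0.63  0.53 -0.42  1.72  0.25  0.95 -1.66] w 1.0 F 0.0 [0.2 0.2 0.5]
clock: 3.9
position: [0.5608, -0.2164, 0.0844]
ee_rot: [0.995, -0.097, 0.001, 0.0]
ft_force: [-1.6, 0.0, 7.3]
grip_width: 0.624
grasp_force: 10.9
t 3.9 pos [ 0.5608 -0.2164  0.0844] head -0.195 yaw 0.0 slide now [-0.18 -0.13  0.84] after yaw [-0.18 -0.13  0.84] q [ 0.995 -0.097  0.001  0.   ] j [ 0.63  0.53 -0.42  1.72  0.26  0.95 -1.66] w 0.624 F 10.9 [-1.6  0.   7.3]
```

Width is 53 mm, but the hand stands 8 mm higher than planned. I'll reopen, lower it and regrip for a full pad hold.

```bash
python3 -m jog '[{"grip":-0.6,"slide":[0,0,0],"yaw":0},{"grip":-0.6,"slide":[0,0,0],"yaw":0},{"grip":-0.6,"slide":[-0.1,-0.1,0.8],"yaw":0},{"grip":-0.6,"slide":[0,0,0],"yaw":0},{"grip":-0.25,"slide":[0,0,0],"yaw":0},{"grip":-0.25,"slide":[0,0,0],"yaw":0},{"grip":-0.25,"slide":[0,0,0],"yaw":0},{"grip":-0.25,"slide":[0,0,0],"yaw":0}]'
python3 -m jog '[{"grip":-0.25,"slide":[0,0,-1],"yaw":0},{"grip":-0.25,"slide":[0,0,-2],"yaw":0},{"grip":-0.25,"slide":[0,0,-3],"yaw":0},{"grip":-0.25,"slide":[0,0,-4],"yaw":0},{"grip":-0.25,"slide":[0,0,-4],"yaw":0},{"grip":-0.25,"slide":[0,0,0],"yaw":0},{"grip":-0.25,"slide":[0,0,0],"yaw":0}]'
python3 -c "
from h import *
rel(.519,.183,.25,.34)
for n in('scene','top'): cv2.imwrite(f'pics/{n}2.png',manip.camera(n))
s=cv2.imread('pics/scene2.png')[60:240,110:320]
t=cv2.imread('pics/top2.png')[110:280,230:390]
cv2.imwrite('pics/c2.png',np.hstack([cv2.resize(s,(437,375)),cv2.resize(t,(353,375))]))"
```

```text
clock: 4.7
position: [0.5594, -0.2151, 0.0751]
ee_rot: [0.995, -0.097, 0.0, 0.0]
ft_force: [-0.3, -0.9, 2.1]
grip_width: 0.63
grasp_force: 7.9
clock: 5.4
position: [0.5593, -0.215, 0.216]
ee_rot: [0.995, -0.097, 0.001, 0.0]
ft_force: [-0.3, -0.4, -1.9]
grip_width: 0.627
grasp_force: 7.7
t 5.4 pos [ 0.5593 -0.215   0.216 ] head -0.195 yaw -0.535 slide now [-11.68 -38.26  -3.4 ] after yaw [  9.47 -38.87  -3.4 ] q [ 0.995 -0.097  0.001  0.   ] j [ 0.66  0.38 -0.45  1.62  0.18  1.18 -1.6 ] w 0.627 F 7.7 [-0.3 -0.4 -1.9]
```

View pics/c2.png

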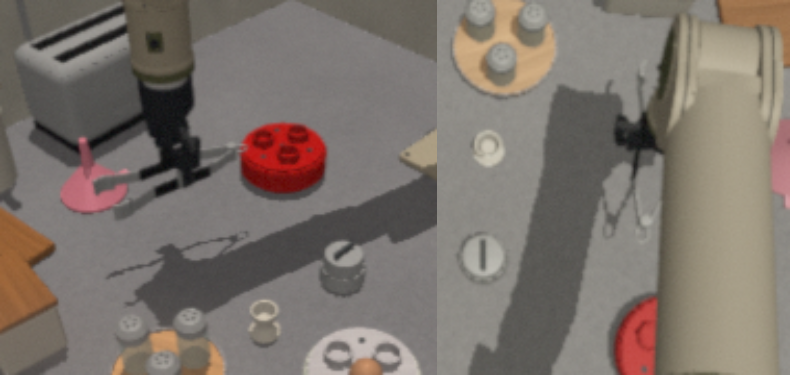

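The tongs are held level and open. Now I turn to heading 0.34 and carry them high over to the egg.

```bash
python3 -m jog '[{"grip":-0.25,"slide":[0,0,-0.8],"yaw":-0.08},{"grip":-0.25,"slide":[0,0,-0.8],"yaw":-0.12},{"grip":-0.25,"slide":[0,0,-0.8],"yaw":-0.13},{"grip":-0.25,"slide":[0,0,-0.8],"yaw":-0.12},{"grip":-0.25,"slide":[0,0,-0.2],"yaw":-0.085},{"grip":-0.25,"slide":[0.4,-1.6,0],"yaw":0},{"grip":-0.25,"slide":[0.7,-2.8,0],"yaw":0},{"grip":-0.25,"slide":[0.8,-3.2,0],"yaw":0}]' >/dev/null
python3 -m jog '[{"grip":-0.25,"slide":[0.8,-3.4,0],"yaw":0},{"grip":-0.25,"slide":[0.8,-3.4,0],"yaw":0},{"grip":-0.25,"slide":[0.8,-3.4,0],"yaw":0},{"grip":-0.25,"slide":[0.8,-3.4,0],"yaw":0},{"grip":-0.25,"slide":[0.8,-3.4,0],"yaw":0},{"grip":-0.25,"slide":[0.8,-3.4,0],"yaw":0},{"grip":-0.25,"slide":[0.8,-3.0,0],"yaw":0},{"grip":-0.25,"slide":[0.6,-2.4,0],"yaw":0}]' >/dev/null
python3 -m jog '[{"grip":-0.25,"slide":[0.5,-2,0],"yaw":0},{"grip":-0.25,"slide":[0.3,-1.5,0],"yaw":0},{"grip":-0.25,"slide":[0.2,-1,0],"yaw":0},{"grip":-0.25,"slide":[0,0,0],"yaw":0},{"grip":-0.25,"slide":[0,0,0],"yaw":0}]'
python3 -c "
from h import *
rel(.519,.183,.156,.34)
for n in('scene','top'): cv2.imwrite(f'pics/{n}3.png',manip.camera(n))
s=cv2.imread('pics/scene3.png')[140:320,200:410]
t=cv2.imread('pics/top3.png')[90:260,110:270]
cv2.imwrite('pics/c3.png',np.hstack([cv2.resize(s,(437,375)),cv2.resize(t,(353,375))]))"
```

```text
clock: 7.6
position: [0.5184, 0.1722, 0.2484]
ee_rot: [0.986, 0.169, -0.0, 0.0]
ft_force: [0.9, -0.2, -1.2]
grip_width: 0.63
grasp_force: 7.7
t 7.6 pos [0.5184 0.1722 0.2484] head 0.339 yaw -0.001 slide now [ 0.41 -1.    9.24] after yaw [ 0.41 -1.    9.24] q [ 0.986  0.169 -0.     0.   ] j [ 0.25  0.29 -0.76  1.71  0.21  1.23 -1.79] w 0.63 F 7.7 [ 0.9 -0.2 -1.2]
```

View pics/c3.png

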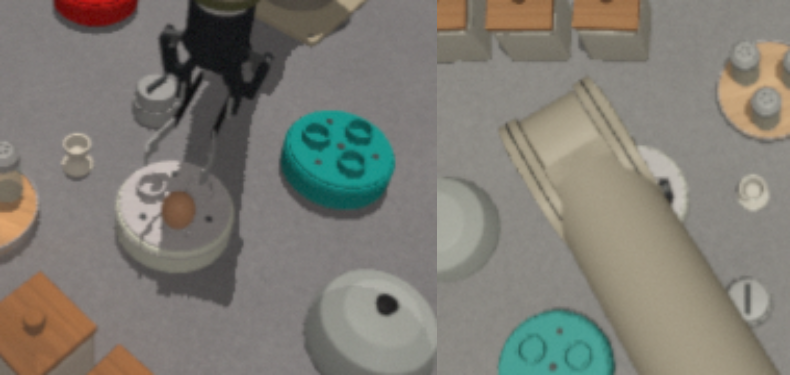

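The scene view shows the open tongs above and in front of the egg at (286,241), with the heads near (272,214) and (300,226). The top view is blocked by the arm. I'll refine the egg's centre from its silhouette and check the predicted heads against the picture.

```bash
python3 - <<'E'
from h import *
u=np.random.default_rng(0).normal(size=(4000,3));u/=np.linalg.norm(u,axis=1)[:,None]
E=u*[.022,.022,1];E[:,2]*=np.where(u[:,2]>0,.026,.031);E=E[E[:,2]>-.02]
ob=[]
for n,f,(x,y) in(("top","top0",(189,167)),("scene","scene0",(286,241)),("scene","scene3",(286,241))):
    im=cv2.imread(f"pics/{f}.png")[y-22:y+22,x-22:x+22].astype(int)
    m=((im[...,2]-im[...,0])>35).astype(np.uint8)
    k,l,st,ce=cv2.connectedComponentsWithStats(m);i=1+st[1:,4].argmax();c=ce[i]+[x-22,y-22]
    pc=lambda P:(lambda M:np.array([M["m10"],M["m01"]])/M["m00"])(cv2.moments(cv2.convexHull(proj(n,E+P).astype(np.float32))))
    A=cv2.contourArea(cv2.convexHull(proj(n,E+[.612,.216,.092]).astype(np.float32)))
    r=least_squares(lambda q:pc(np.r_[q,.092])-c,[.612,.216],diff_step=1e-3);print(f,st[i,4],round(A),c.round(1),r.x.round(4))
p=np.array([.5184,.1722]);h=.339;d=np.array([np.cos(h),np.sin(h)]);n=np.array([-d[1],d[0]])
for s in(-.036,.036):
  for a in(.085,.115): print(s,a,proj("scene",np.r_[p+a*d+s*n,.186]).round(1))
E
```

```text
top0 141 160 [188.9 166.9] [0.613  0.2142]
scene0 225 247 [285.3 240. ] [0.6103 0.2132]
scene3 215 247 [285.4 240.4] [0.6112 0.2141]
-0.036 0.085 [[274.1 206.5]]
-0.036 0.115 [[269.6 214.7]]
0.036 0.085 [[301.3 215.7]]
0.036 0.115 [[297.3 224.3]]
```

```bash
python3 - <<'E'
from h import *
p=np.array([.5184,.1722]);h=.339;d=np.array([np.cos(h),np.sin(h)]);n=np.array([-d[1],d[0]])
x0,y0=255,165
im=cv2.resize(cv2.imread("pics/scene3.png")[y0:y0+75,x0:x0+75],None,fx=8,fy=8,interpolation=cv2.INTER_CUBIC)
def pt(a,s,z,c):
    q=(proj("scene",np.r_[p+a*d+s*n,z])[0]-[x0,y0]+.5)*8;cv2.circle(im,tuple(int(v) for v in q),3,c,-1)
for s in(-.034,.034):
    for a in(.085,.1,.115):
        pt(a,s,.173,(0,0,255));pt(a,s,.199,(0,255,0))
for s in(-.0265,.0265):
    for a in(-.045,0,.05): pt(a,s,.195,(255,255,0))
cv2.imwrite("pics/c4.png",im)
E
```

```text
(no output)
```

View pics/c4.png

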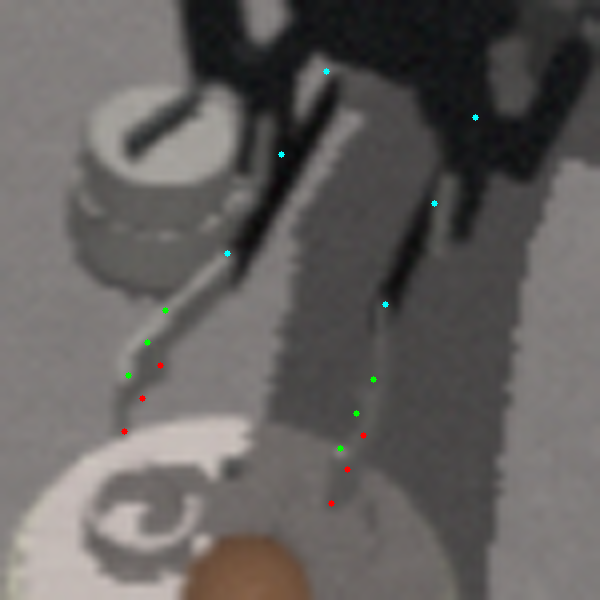

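The predicted points lie on the sleeves and heads to within about 3 mm. Now I align and descend around the egg.

```bash
python3 -m jog '[{"grip":-0.25,"slide":[0.2,-0.8,0],"yaw":0},{"grip":-0.25,"slide":[0,0,0.8],"yaw":0},{"grip":-0.25,"slide":[0,0,1],"yaw":0},{"grip":-0.25,"slide":[0,0,1],"yaw":0},{"grip":-0.25,"slide":[0,0,1],"yaw":0},{"grip":-0.25,"slide":[0,0,0],"yaw":0},{"grip":-0.25,"slide":[0,0,0],"yaw":0}]'
python3 -c "
from h import *
rel(.5172,.1807,.156,.339)"
```

```text
clock: 8.4
position: [0.5178, 0.1808, 0.2106]
ee_rot: [0.986, 0.169, -0.0, -0.0]
ft_force: [0.1, 0.2, -0.9]
grip_width: 0.624
grasp_force: 7.7
t 8.4 pos [0.5178 0.1808 0.2106] head 0.34 yaw 0.001 slide now [-0.06 -0.01  5.46] after yaw [-0.06 -0.01  5.46] q [ 0.986  0.169 -0.    -0.   ] j [ 0.23  0.33 -0.76  1.75  0.25  1.16 -1.83] w 0.624 F 7.7 [ 0.1  0.2 -0.9]
```

```bash
python3 -m jog '[{"grip":-0.25,"slide":[0,0,0.7],"yaw":0},{"grip":-0.25,"slide":[0,0,0.7],"yaw":0},{"grip":-0.25,"slide":[0,0,0.3],"yaw":0},{"grip":-0.25,"slide":[0,0,0],"yaw":0}]'
python3 - <<'E'
from h import *
cv2.imwrite("pics/scene4.png",manip.camera("scene"));o=manip.get_obs()
p=o["position"][:2];h=.339;d=np.array([np.cos(h),np.sin(h)]);n=np.array([-d[1],d[0]]);zt=o["position"][2]-.062
x0,y0=255,190
im=cv2.resize(cv2.imread("pics/scene4.png")[y0:y0+75,x0:x0+75],None,fx=8,fy=8,interpolation=cv2.INTER_CUBIC)
for s in(-.034,.034):
    for z,c in((zt-.013,(0,0,255)),(zt+.013,(0,255,0))):
        q=(proj("scene",np.r_[p+.115*d+s*n,z])[0]-[x0,y0]+.5)*8;cv2.circle(im,tuple(int(v) for v in q),3,c,-1)
cv2.imwrite("pics/c5.png",im)
E
```

```text
clock: 8.8
position: [0.5176, 0.1807, 0.1932]
ee_rot: [0.986, 0.169, -0.001, 0.0]
ft_force: [-0.0, -0.9, -0.7]
grip_width: 0.626
grasp_force: 7.7
```

View pics/c5.png

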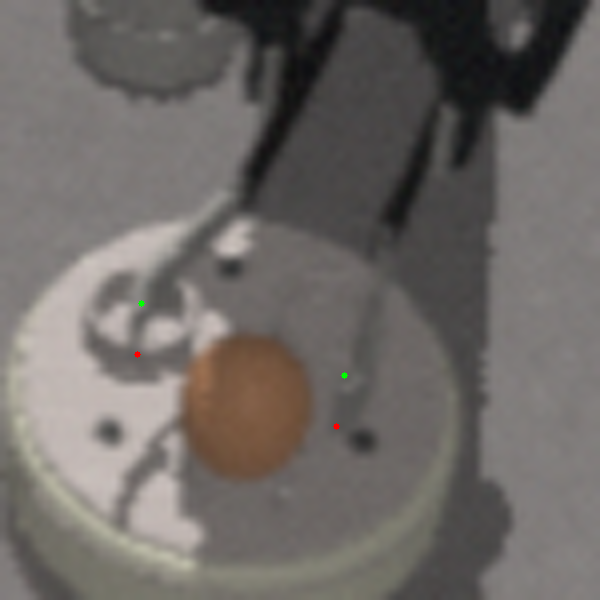

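The egg at about (247,405) in the crop sits midway between the heads at (140,320) and (345,400). I continue down 37 mm.

```bash
python3 -m jog '[{"grip":-0.25,"slide":[0,0,0.8],"yaw":0},{"grip":-0.25,"slide":[0,0,0.8],"yaw":0},{"grip":-0.25,"slide":[0,0,0.8],"yaw":0},{"grip":-0.25,"slide":[0,0,0.8],"yaw":0},{"grip":-0.25,"slide":[0,0,0.3],"yaw":0},{"grip":-0.25,"slide":[0,0,0],"yaw":0},{"grip":-0.25,"slide":[0,0,0],"yaw":0}]'
python3 -c "
from h import *
rel(.5172,.1807,.156,.339)
cv2.imwrite('pics/scene5.png',manip.camera('scene'))
cv2.imwrite('pics/c6.png',cv2.resize(cv2.imread('pics/scene5.png')[195:270,250:325],None,fx=8,fy=8,interpolation=cv2.INTER_CUBIC))"
```

```text
clock: 9.55
position: [0.518, 0.181, 0.159]
ee_rot: [0.986, 0.169, 0.0, -0.0]
ft_force: [-0.0, 0.0, -1.0]
grip_width: 0.628
grasp_force: 7.7
t 9.55 pos [0.518 0.181 0.159] head 0.34 yaw 0.001 slide now [-0.08  0.    0.3 ] after yaw [-0.08  0.    0.3 ] q [ 0.986  0.169  0.    -0.   ] j [ 0.2   0.39 -0.74  1.8   0.3   1.07 -1.87] w 0.628 F 7.7 [-0.  0. -1.]
```

View pics/c6.png

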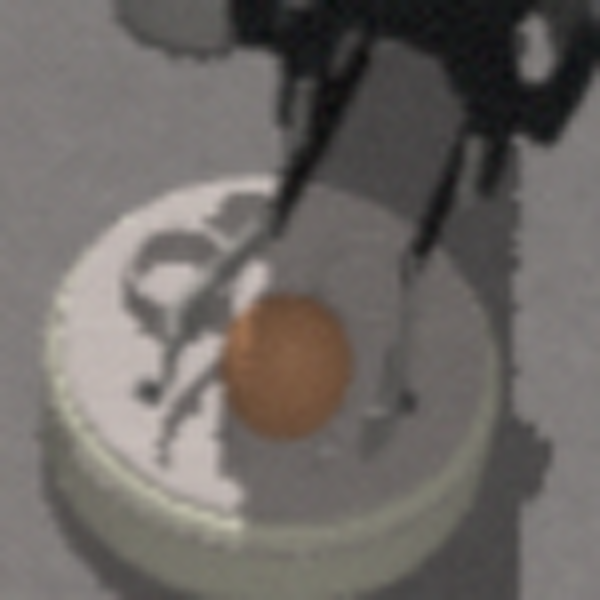

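The egg is clear between the heads. I lower 2 mm more and close gently with 40 N.

```bash
python3 -m jog '[{"grip":-0.25,"slide":[0,0,0.2],"yaw":0},{"grip":-0.18,"slide":[0,0,0],"yaw":0},{"grip":-0.12,"slide":[0,0,0],"yaw":0},{"grip":-0.06,"slide":[0,0,0],"yaw":0},{"grip":0,"slide":[0,0,0],"yaw":0},{"grip":0.06,"slide":[0,0,0],"yaw":0},{"grip":0.12,"slide":[0,0,0],"yaw":0},{"grip":0.2,"slide":[0,0,0],"yaw":0}]' 40
python3 -m jog '[{"grip":0.3,"slide":[0,0,0],"yaw":0},{"grip":0.3,"slide":[0,0,0],"yaw":0},{"grip":0.3,"slide":[0,0,0],"yaw":0},{"grip":0.3,"slide":[0,0,0],"yaw":0},{"grip":0.3,"slide":[0,0,0],"yaw":0}]'
```

```text
clock: 10.4
position: [0.518, 0.1807, 0.1569]
ee_rot: [0.986, 0.169, 0.0, 0.0]
ft_force: [1.3, -1.2, -0.7]
grip_width: 0.48
grasp_force: 40.4
clock: 10.9
position: [0.5179, 0.1808, 0.1569]
ee_rot: [0.986, 0.169, 0.0, 0.0]
ft_force: [1.6, -2.6, -1.3]
grip_width: 0.485
grasp_force: 40.5
```

The fingers stopped at 41 mm with 40 N, so the tongs are closed on the egg. I lift 14 cm.

```bash
python3 -m jog '[{"grip":0.3,"slide":[0,0,-0.3],"yaw":0},{"grip":0.3,"slide":[0,0,-0.7],"yaw":0},{"grip":0.3,"slide":[0,0,-1.2],"yaw":0},{"grip":0.3,"slide":[0,0,-1.8],"yaw":0},{"grip":0.3,"slide":[0,0,-2],"yaw":0},{"grip":0.3,"slide":[0,0,-2],"yaw":0},{"grip":0.3,"slide":[0,0,-2],"yaw":0},{"grip":0.3,"slide":[0,0,-2],"yaw":0}]' >/dev/null
python3 -m jog '[{"grip":0.3,"slide":[0,0,-1.2],"yaw":0},{"grip":0.3,"slide":[0,0,-0.8],"yaw":0},{"grip":0.3,"slide":[0,0,0],"yaw":0},{"grip":0.3,"slide":[0,0,0],"yaw":0},{"grip":0.3,"slide":[0,0,0],"yaw":0},{"grip":0.3,"slide":[0,0,0],"yaw":0},{"grip":0.3,"slide":[0,0,0],"yaw":0},{"grip":0.3,"slide":[0,0,0],"yaw":0}]'
python3 -c "
from h import *
cv2.imwrite('pics/scene6.png',manip.camera('scene'))
cv2.imwrite('pics/c7.png',cv2.resize(cv2.imread('pics/scene6.png')[130:290,210:360],None,fx=3.5,fy=3.5,interpolation=cv2.INTER_CUBIC))"
```

```text
clock: 12.5
position: [0.5178, 0.1809, 0.2967]
ee_rot: [0.986, 0.169, -0.0, 0.0]
ft_force: [-0.0, -0.0, -2.0]
grip_width: 0.486
grasp_force: 40.7
```

View pics/c7.png

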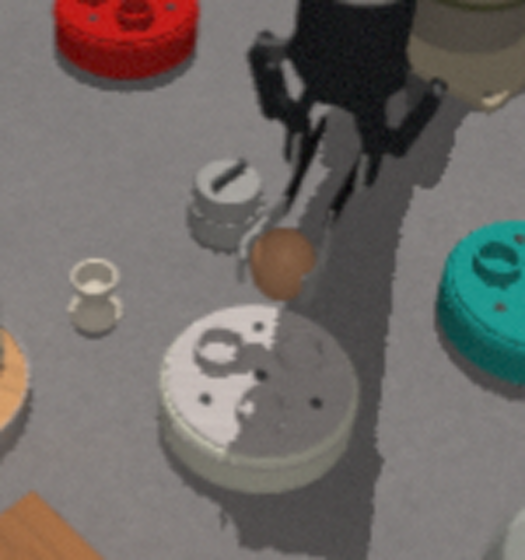

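The egg is at crop pixel (282,262), held between the heads well above the empty seat. Nothing else has moved, so I hand in.

```bash
python3 -c "
from workcell import manip
print(manip.hand_in())"
```

```text
the job is handed in; nothing more can be done
None
```

The egg is held still in the tongs about 14 cm above its seat, nothing else appeared shifted in the last picture, and the job is handed in at about 12.5 s; the hand-in gave no verdict.

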